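# Load a ware board into the kiln rack behind its gravity catch

## Task

Take the small ware board by its upright grip, with the cup standing on it, and slide it into the open end of the rack, so that the board's own front edge lifts the hinged catch; push it gently on against the sprung buffer until the catch drops behind the board, then let go. Keep the cup standing upright in its place on the board and do not strain the rack: never let the board bear on it with more than 27 N in all, weight included. The gripper must not touch the rack or its catch, and the other pots, the jar and the brush stay where they are.

Things in the scene. Friction and masses are not known exactly. Their poses are not given: they have to be found in the camera images.
- wareboard: Loose plywood board lying flat on the bench, 150 (its x) x 120 (y) x 15 mm, about 0.3 kg. Origin at the centre of its underside, x to its front edge, z up. An upright wooden grip stands on it 45 mm behind the origin (x = -45): 14 mm thick along x, 44 mm wide along y, from z = 15 to z = 65 mm. Take it from above across its 14 mm.
- grip (a point): Good grasp point on the board's upright grip: its middle, 50 mm above the board's underside and 15 mm below the grip's top. Axes as the board's.
- cup: Loose unglazed round cup, 52 mm across the rim, 55 mm high, about 0.11 kg, standing on the front part of the board about 42 mm ahead of the board's origin. Origin at the centre of its underside.
- rack: Low rack fixed to the bench, open on top and at its near end, the mouth. Origin on the bench under the middle of the mouth; x points in (the way the board goes), y left, z up. Floor's top at z = 6 mm from x = 0 to 330, with a small ramp up to it from x = -26. Side rails 124 mm apart, 26 mm high, from x = 10 on, flared before that to about 150 mm apart at x = -30.
- catch_spot (a point): Nominal place of the catch tip: rack x 100, y 45, z 9 mm, fixed to the rack. The steel catch and the sprung buffer sit on one carriage clamped by hand along the left rail: both together are up to 16 mm nearer to or farther from the mouth than the nominal figures. The shift is not measured. Axes as the rack's.
- catch (a joint): Swing of the catch, rad: 0 down, grows as lifted, about 0.15 riding on the board, 0 again once dropped behind it. Steel arm, 0.15 kg, at rack y 36 to 54 mm, hinged at nominal x 20, z 51 mm (pin and bracket: y 34 and outwards, up to 62 mm high), sloping down inwards to its tip; swings only up. A board sliding in meets it with its front edge at about x = 80 mm.
- buffer_spot (a point): Nominal centre of the buffer's rubber face: rack x 248, y 0, z 14 mm, fixed to the rack; real one shifted with the catch. Spring plunger: 1 N at first touch, 2.5 N more per mm, dead stop at 20 mm. The catch drops at 4 to 5 mm of press (11 to 14 N, plus 0 to 6 N friction of the board); the spring then holds the board back on the catch, board origin at nominal x = 175 mm.
- bowl: Bowl, 112 mm wide; plain, not part of the job; leave it where it stands
- mug: Mug with handle, 80 mm high; plain, not part of the job; leave it where it stands
- vase: Small vase, 90 mm high; plain, not part of the job; leave it where it stands
- flowerpot: Pinkish flower pot, 75 mm high; plain, not part of the job; leave it where it stands
- jar: Round jar with lid, 75 mm high; plain, not part of the job; leave it where it stands
- brush: Brush lying on the bench; plain, not part of the job; leave it where it stands
Things that resemble listed ones, but are neither listed nor needed, are in the scene too. What is shaped like the wareboard but red is not meant.

How it is judged (in metres and radians):
On the way:
1. the board lies between the rails, entering from the mouth, and its own edge has lifted the catch (value of joint catch above 0.1 rad and x of wareboard in the frame of rack between -0.02 and 0.12 m and y of wareboard in the frame of rack between -0.006 and 0.006 m and z of wareboard in the frame of rack below 0.016 m), for 0.2 s.
At the end, for the whole second after the job is handed in: Catch down (under 0.05 rad) behind the board; board flat on the rack's floor (tilt under 0.05 rad, under 5 mm up), within 6 mm of the rack's middle line, origin 152 to 200 mm inside the mouth; cup upright (0.15 rad) within 20 mm, along and across, of the spot 42 mm ahead of board origin; at rest (value of joint catch below 0.05 rad and x of wareboard in the frame of rack between 0.152 and 0.2 m and y of wareboard in the frame of rack between -0.006 and 0.006 m and z of wareboard in the frame of rack below 0.011 m and angle between wareboard's own z axis and vertical below 0.05 rad and angle between cup's own z axis and vertical below 0.15 rad and x of cup in the frame of wareboard between 0.022 and 0.062 m and y of cup in the frame of wareboard between -0.02 and 0.02 m and linear speed of each of wareboard, cup below 0.01 m/s); the robot touches nothing.
It fails at once if the board bears on the rack with more than 27 N in all, weight included (contact force between wareboard and rack above 27 N).
It fails at once if the gripper or arm touches the rack or its catch (over 0.5 N) (contact force between any of the fingers, the arm and rack above 0.5 N).
It fails at once if the cup tips over (more than 0.5 rad) (angle between cup's own z axis and vertical above 0.5 rad).
It fails at once if a bystander is moved by more than 20 mm (distance of any of bowl, mug, vase, flowerpot, jar, brush from where it was at the start of the episode above 0.02 m).
It also fails if it takes over 72 s, if anything falls off the work surface, if the arm or the gripper's body presses on something with over 40 N, if the wrist force passes 120 N, or if a joint passes its speed limit or range.

## Robot

A 6-joint arm with a two-finger parallel gripper is mounted at the origin on the work surface. World frame = base frame: x ahead of the robot, y to its left, z up, the work surface at z = 0. Lengths are in m, angles in degrees, forces in N, time in s.
With the tool pointing down it reaches from about 0.275 to 0.775 m from the base axis. Payload 14.6 kg.
Tool frame: the origin (TCP) lies midway between the tips of the shut fingers; the grasp point (between the pads) lies 19 mm behind it (env.hold_point_z is the distance from the TCP to the grasp point, in m); z points along the fingers, y is the line along which they close (so a half turn about z gives the same grasp; the last joint's range is limited). The gripper opens to 85 mm and grips with 20 to 120 N. Pads are 22 mm wide; open, the fingers measure 114 mm over their backs; the gripper's body (76 mm by 85 mm) begins 54 mm behind the grasp point. The pads swing forward as they close: fully open they stand 13 mm farther back than shut.
Start: joints at [-80.231, 15.075, -2.767, 72.158, 0, 81.102], TCP at [0.168, -0.497, 0.231] pointing down, gripper open.
Joint ranges: [-151.79, 151.79], [-50.71, 97.33], [-67.44, 78.34], [-121.81, 120.89], [-77.56, 73.72], [-180, 180]. Speed limits (degrees/s): [108.29, 108.29, 147.25, 159.86, 180, 180].

## Interface

Orientations are given as a 3x3 rotation matrix whose columns are the frame's x, y, z axes.
In Python, from plant import env gives the robot as it stands.
- The arm moves only by the tool carry_out, never from a script. Its argument "targets" is one flat list of numbers, 7 for each row, row after row: the gripper's target within -1 to 1 (shut at 1, half-way at 0, fully open at -1), then the shift along the tool's x, y, z in units of 40 mm (1.0 is 40 mm), then the turn, a rotation vector about the tool's x, y, z in units of 5 degrees (1.0 is 5 degrees). In form: [jaw, tx, ty, tz, rx, ry, rz, jaw, tx, ty, tz, rx, ry, rz, ...]. A call has exactly 10 rows; each row is the pose to reach, as a shift and turn from the pose commanded when the call began, along the tool's axes at that moment; what a row does not reach only later rows make up. A row lasts 1/8 s, in which the tool goes at most 62.5 mm and 10.7 degrees, less where a joint would pass 70% of its speed; a pose out of reach is approached as far as the arm can. A call with a gripper value outside its range is refused whole. The fingers move at their own pace and stop on an object; the grip force is fixed at half the most. Time passes only in rows, so rows that repeat a pose let the fingers close, or fill a call up. It gives the time, the measured TCP pose, the force, the opening and the grip force at its end, in the units of the state.
- env.get_obs(): the state, without advancing time (a new reading comes with each control period).
- env.snapshot(name): name is "side" or "top"; returns the picture (480x640x3 uint8, blue, green, red); there is no depth.
- env.camera_params(name): a dict with "camera_matrix" (3x3 intrinsics, pixels), "k1" (the pictures are not rectified: a ray, as slopes to the right and down, at radius r is drawn at 1 + k1 r^2 times it, then the intrinsics apply), "rvec" (rotation vector, rad) and "tvec" (3), from world to camera coordinates, as OpenCV has them. Camera axes: x right, y down, z forward; pixel columns grow to the right and rows downward; lengths in m; the calibration is good to about 2 mm. A picture is of the moment at which its call begins. camera_params takes no time and is no camera call.
- env.sign_off(): hands the job in; it is judged then, once.
The state is a dict: "clock": time; "joint_pos": joint angles; "joint_velocities": joint speeds; "effort": joint torques, N m; "position": TCP position; "eef_rot": TCP orientation; "wrist_force": force on the tool from outside, world axes, zero at the start; "moment": the same for the moment, N m; "grip_width": opening from 0.0 (shut) to 1.0 (fully open); "finger_force": force on a finger pad.
Only numpy, scipy, OpenCV 4.12 (cv2) and the standard library are available. Lean on these libraries where they do the work, as an engineer would, in place of code of your own. Each camera call takes 0.05 s, during which the arm holds its last target. There are 200 camera calls.

## Working session

There is one attempt and no reset: what is moved stays moved. The work goes in short steps, Python scripts to look and compute and a tool call to move; the robot and the scene stay as the last step left them, time stands still between calls to the robot, and variables do not carry over. Pictures are saved under pics/ and viewed, at most 10 in all, crops included, and the job is handed in when it is done.

Besides the shell and the picture viewer there is one more tool, called after "Emit:" as a command line: name --argument value ..., lists and objects as JSON in quotes. carry_out: Moves the arm, as the interface text tells. Its arguments: {"type":"object","properties":{"targets":{"type":"array"}},"required":["targets"]}

```bash
mkdir -p pics; cat > h.py <<'E'
import numpy as np, cv2
from plant import env
def cam(n):
    p=env.camera_params(n); K=np.array(p["camera_matrix"],float); R=cv2.Rodrigues(np.array(p["rvec"],float))[0]; t=np.array(p["tvec"],float).ravel()
    return K,p["k1"],R,t
def proj(n,P):
    K,k,R,t=cam(n); c=np.atleast_2d(P)@R.T+t; s=c[:,:2]/c[:,2:]; s=s*(1+k*(s**2).sum(1,keepdims=True))
    return s@K[:2,:2].T+K[:2,2]
def unproj(n,uv,z):
    K,k,R,t=cam(n); uv=np.atleast_2d(np.array(uv,float))
    s=cv2.undistortPoints(uv[:,None],K,np.array([k,0,0,0.]))[:,0]
    d=np.c_[s,np.ones(len(s))]@R; o=-R.T@t
    return o+d*((z-o[2])/d[:,2])[:,None]
E
python3 - <<'E'
from h import *
for n in("top","side"):
    cv2.imwrite(f"pics/{n}0.png",env.snapshot(n)); K,k,R,t=cam(n); print(n,K[0,0],k,-R.T@t)
print(env.get_obs(),env.hold_point_z)
E
```

```text
top 526.5177939095327 -0.12258271241250585 [ 0.40880841 -0.07720192  1.29449672]
side 581.9128662074614 -0.16624793214211667 [0.18384267 0.74216349 1.13381569]
{'clock': 0.1, 'joint_pos': array([-8.02312574e+01,  1.50957343e+01, -2.79900539e+00,  7.21583145e+01,
       -1.26858482e-03,  8.11008330e+01]), 'joint_velocities': array([ 0.03761134, -0.0673091 ,  0.1744954 ,  0.01605917, -0.07732956,
       -0.03917308]), 'effort': array([ 3.01809087e-03, -6.38576031e+01,  3.85064363e+01,  9.92177404e-03,
       -1.59818283e-04,  2.93952826e-05]), 'position': array([ 0.16798144, -0.49714855,  0.23088362]), 'eef_rot': array([[ 9.47389707e-01,  3.20082350e-01, -1.78930913e-04],
       [ 3.20082377e-01, -9.47389279e-01,  9.08786613e-04],
       [ 1.21369327e-04, -9.18247715e-04, -9.99999571e-01]]), 'wrist_force': array([-0.24936959,  0.02359622, -0.3626225 ]), 'moment': array([-0.0492351 ,  0.04832069,  0.00811413]), 'finger_force': 0.0, 'grip_width': 1.0000698841065445} 0.0187
```

View pics/top0.png

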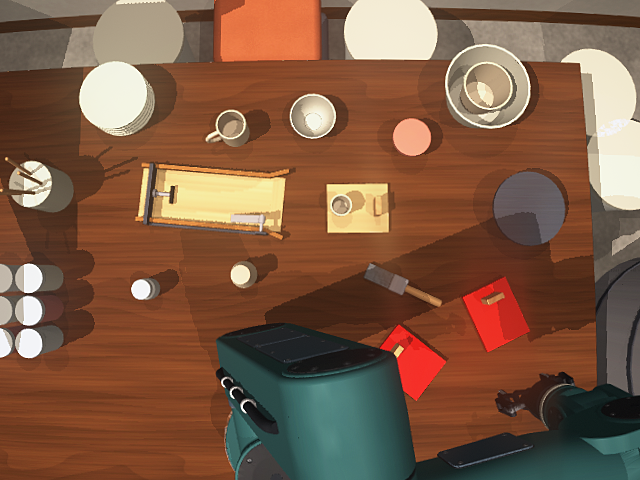

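View pics/side0.png

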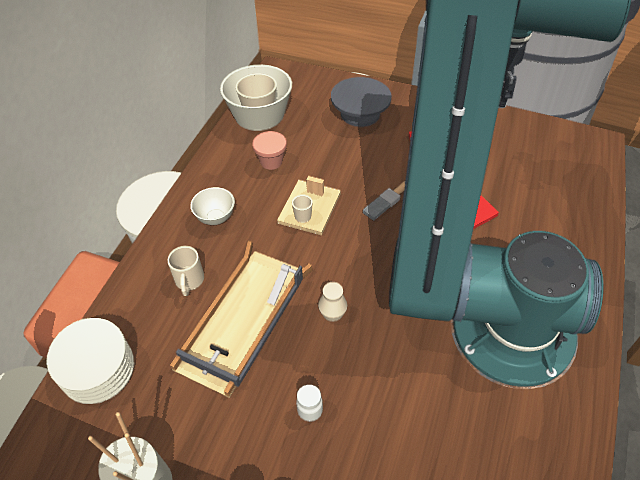

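Candidates: the plain board with cup at top (357,208), and two red boards with grips at (411,360) and (496,314). The red ones are excluded. The rack mouth is at about (285,205), opening right, with the catch at about (250,220). I'll check the choice in a close crop.

```bash
python3 - <<'E'
from h import *
im=cv2.imread("pics/top0.png")
cv2.imwrite("pics/crop0.png",cv2.resize(im[145:255,130:395],None,fx=3,fy=3,interpolation=cv2.INTER_CUBIC))
E
```

```text
(no output)
```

View pics/crop0.png

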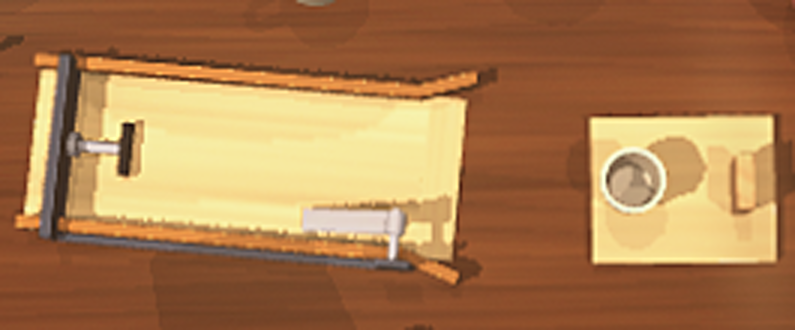

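The crop confirms the plain board: its corners are at crop (590,116), (777,115), (777,263), (591,263), with the grip at the right (742,183) and the cup at (633,180). The rack's upper rail runs (70,73) to (420,97) and the ramp edge (467,98) to (453,260). Next I'll fit the poses.

```bash
python3 - <<'E'
from h import *
im=cv2.imread("pics/top0.png"); hsv=cv2.cvtColor(im,cv2.COLOR_BGR2HSV)
m=((hsv[...,0]>15)&(hsv[...,0]<32)&(hsv[...,1]>60)&(hsv[...,1]<170)&(hsv[...,2]>150)).astype(np.uint8)
b=np.zeros_like(m); b[178:238,322:394]=m[178:238,322:394]
ys,xs=np.nonzero(b); P=unproj("top",np.c_[xs,ys],.015)[:,:2]
r=cv2.minAreaRect((P*1000).astype(np.float32)); print("board",r)
g=lambda l,z:unproj("top",np.array(l)/3.+[130-1/3,145-1/3],z).round(4)
print("boardcorners",g([(590,116),(777,115),(777,263),(591,263)],.015))
print("grip top",g([(735,154),(735,211),(753,154),(753,211)],.065), "cup rim",g([(633,180)],.07))
# upper visible floor edge & lower, per column
for c in (165,180,195,210,225,240,255,265,270):
    col=np.nonzero(hsv[150:240,c,2]*0+m[150:240,c])[0]+150
    if len(col): print(c,col[0],col[-1],unproj("top",[(c,col[0]-.5)],.006)[0][:2].round(4),unproj("top",[(c,col[-1]+.5)],.026)[0][:2].round(4))
print("ramp edge",g([(467,98),(453,260)],0))
print("far rail top ctr",g([(40,60),(415,90)],.026),"near",g([(25,222),(290,243)],.026))
print("buffer face",g([(136,124),(131,176)],.02),"catch tip",g([(303,208),(302,229)],.012),"hinge",g([(405,212),(403,234)],.055))
E
```

```text
board ((563.6943359375, -188.60897827148438), (121.71820068359375, 150.72337341308594), 0.33108651638031006)
boardcorners [[ 0.6252 -0.114   0.015 ]
 [ 0.6241 -0.2678  0.015 ]
 [ 0.5021 -0.2644  0.015 ]
 [ 0.5044 -0.1127  0.015 ]]
grip top [[ 0.585  -0.2262  0.065 ]
 [ 0.5399 -0.2251  0.065 ]
 [ 0.5848 -0.2404  0.065 ]
 [ 0.5397 -0.2393  0.065 ]] cup rim [[ 0.5648 -0.1451  0.07  ]]
165 170 218 [0.6687 0.2881] [0.5434 0.2811]
180 171 224 [0.6653 0.25  ] [0.5281 0.2439]
195 167 220 [0.6746 0.2123] [0.5373 0.207 ]
210 174 221 [0.6562 0.1744] [0.5343 0.1702]
225 175 223 [0.6529 0.1369] [0.5288 0.1336]
240 170 224 [0.6648 0.0995] [0.5258 0.0971]
255 177 225 [0.6465 0.0622] [0.5228 0.0607]
265 178 227 [0.6436 0.0374] [0.5176 0.0365]
270 178 229 [0.6434 0.025 ] [0.5126 0.0244]
ramp edge [[ 6.443e-01 -1.270e-02  0.000e+00]
 [ 5.097e-01  3.000e-04  0.000e+00]]
far rail top ctr [[0.6781 0.3381 0.026 ]
 [0.6468 0.0283 0.026 ]] near [[0.5442 0.3486 0.026 ]
 [0.5235 0.1304 0.026 ]]
buffer face [[0.6241 0.2586 0.02  ]
 [0.5811 0.2623 0.02  ]] catch tip [[0.5533 0.1219 0.012 ]
 [0.5361 0.1228 0.012 ]] hinge [[0.544  0.0345 0.055 ]
 [0.5266 0.0362 0.055 ]]
```

Emit:
carry_out --targets '[0,0.5,-0.1,0,0,0,-1,0,1.5,-0.4,0,0,0,-2.6,0,2.6,-0.7,0.1,0,0,-4.4,0,3.8,-1,0.2,0,0,-6.2,0,5,-1.3,0.3,0,0,-8,0,6.2,-1.6,0.4,0,0,-9.8,0,7.4,-2,0.5,0,0,-11.6,0,8.6,-2.3,0.6,0,0,-13.4,0,9.6,-2.6,0.8,0,0,-15,0,10,-2.7,1,0,0,-16]'

```text
clock: 1.35
position: [0.5138, -0.2654, 0.1906]
eef_rot: [[-0.156, 0.988, -0.0], [0.988, 0.156, 0.001], [0.001, -0.0, -1.0]]
wrist_force: [0.4, -0.2, 0.1]
grip_width: 0.496
finger_force: 0.0
```

```bash
cat >> h.py <<'E'
def togo(xy,z,head):
    """units for moving TCP to xy,z with tool-y heading head (deg)"""
    o=env.get_obs(); R=np.array(o["eef_rot"]); d=np.r_[xy,z]-o["position"]; h=np.degrees(np.arctan2(R[1,1],R[0,1]))
    print("t",o["clock"],"pos",o["position"].round(4),"yhead",h.round(2),"go",(R.T@d/.04).round(3),"rz",round(((h-head+180)%360-180)/5,3),
      "F",o["wrist_force"].round(1),"M",o["moment"].round(2),"w",round(o["grip_width"],3),"ff",round(o["finger_force"],1),"j",o["joint_pos"].round(1)[[0,5]])
E
python3 -c "
from h import *
togo([.5624,-.2336],.13,89.4)"
```

```text
t 1.35 pos [ 0.5138 -0.2654  0.1906] yhead 9.0 go [0.594 1.324 1.514] rz -16.081 F [ 0.4 -0.2  0.1] M [-0.02 -0.02  0.02] w 0.496 ff 0.0 j [-35.4  45.6]
```

Emit:
carry_out --targets '[0,0.1,0.2,0.1,0,0,-1.6,0,0.2,0.4,0.3,0,0,-3.4,0,0.3,0.6,0.5,0,0,-5.2,0,0.4,0.8,0.7,0,0,-7,0,0.5,1,0.9,0,0,-8.8,0,0.55,1.2,1.1,0,0,-10.6,0,0.6,1.3,1.3,0,0,-12.4,0,0.6,1.32,1.4,0,0,-14.2,0,0.6,1.32,1.5,0,0,-15.6,0,0.6,1.32,1.5,0,0,-16.1]'

```text
clock: 2.6
position: [0.5607, -0.2351, 0.1306]
eef_rot: [[-1.0, 0.012, -0.001], [0.012, 1.0, 0.001], [0.001, 0.001, -1.0]]
wrist_force: [0.0, -0.2, 0.5]
grip_width: 0.499
finger_force: 0.0
```

```bash
python3 -c "
from h import *
togo([.5624,-.2336],.031,89.4)
s=env.snapshot('side'); p=proj('side',[[.5624,-.2336,.065],[.5637,-.1886,.015],env.get_obs()['position']]);print(p)
x,y=p[0].astype(int); cv2.imwrite('pics/s1.png',cv2.resize(s[y-90:y+60,x-90:x+90],None,fx=4,fy=4,interpolation=cv2.INTER_CUBIC))"
```

```text
t 2.6 pos [ 0.5607 -0.2351  0.1306] yhead 89.32 go [-0.045  0.037  2.49 ] rz -0.015 F [ 0.  -0.2  0.5] M [-0.06 -0.03 -0.03] w 0.499 ff 0.0 j [-30.4 -29.8]
[[314.61899305 179.03093687]
 [308.66055154 204.3176065 ]
 [314.86137312 160.16935573]]
```

View pics/s1.png

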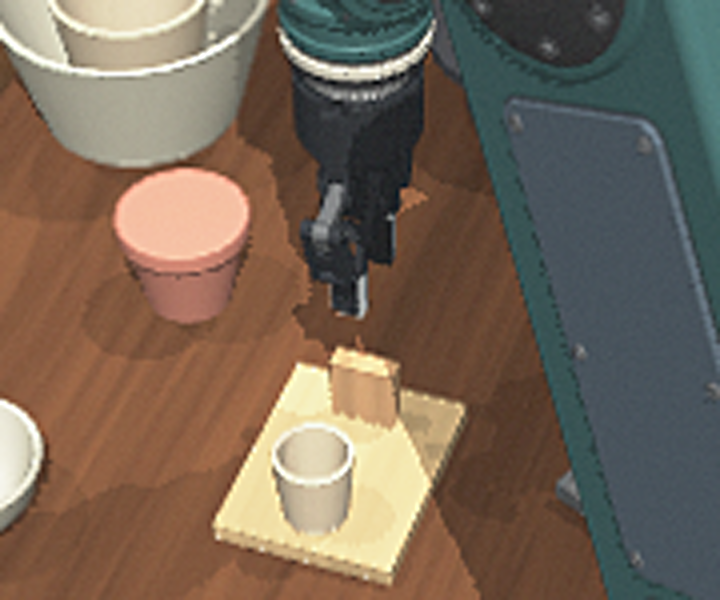

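The gripper stands over the grip (crop (363,370)), within a few mm of the projection at (360,360). Lower and close.

Emit:
carry_out --targets '[0,-0.04,0.03,0.3,0,0,0,0,-0.04,0.03,0.8,0,0,0,0,-0.04,0.03,1.3,0,0,0,0,-0.04,0.03,1.8,0,0,0,0,-0.04,0.03,2.2,0,0,0,0,-0.04,0.03,2.4,0,0,0,0,-0.04,0.03,2.5,0,0,0,0,-0.04,0.03,2.5,0,0,0,0.3,-0.04,0.03,2.5,0,0,0,0.5,-0.04,0.03,2.5,0,0,0]'

```text
clock: 3.9
position: [0.5628, -0.2343, 0.0317]
eef_rot: [[-1.0, 0.015, 0.001], [0.015, 1.0, -0.0], [-0.001, -0.0, -1.0]]
wrist_force: [0.1, -0.4, 0.6]
grip_width: 0.254
finger_force: 0.0
```

Emit:
carry_out --targets '[0.6,0,0,0,0,0,0,0.65,0,0,0,0,0,0,0.7,0,0,0,0,0,0,0.75,0,0,0,0,0,0,0.8,0,0,0,0,0,0,1,0,0,0,0,0,0,1,0,0,0,0,0,0,1,0,0,0,0,0,0,1,0,0,0,0,0,0,1,0,0,0,0,0,0]'

```text
clock: 5.15
position: [0.5627, -0.2345, 0.0316]
eef_rot: [[-1.0, 0.015, 0.0], [0.015, 1.0, -0.001], [-0.0, -0.001, -1.0]]
wrist_force: [-1.4, -2.6, 5.6]
grip_width: 0.154
finger_force: 58.4
```

```bash
cat >> h.py <<'E'
U=np.array([.0958,.9954]); O=np.array([.5803,.0196])
def rk(x): return O+(x-.045)*U   # TCP xy for board origin at rack x
def rackpos():
    d=env.get_obs()["position"][:2]-O; print("board rack x,y mm",((d@U+.045)*1000).round(1),(d@[-U[1],U[0]]*1000).round(1))
E
python3 -c "
from h import *
p=env.get_obs()['position'][2]
togo(rk(-.12),p+.012,84.5);rackpos()"
```

```text
t 5.15 pos [ 0.5627 -0.2345  0.0316] yhead 89.17 go [-0.012  2.246 -0.302] rz 0.934 F [-1.4 -2.6  5.6] M [-0.44  0.35  0.21] w 0.154 ff 58.4 j [-30.3 -29.4]
board rack x,y mm -209.6 -6.8
```

Emit:
carry_out --targets '[1,0,0,-0.05,0,0,0,1,0,0,-0.15,0,0,0,1,0,0.1,-0.25,0,0,0,1,0,0.3,-0.3,0,0,0.2,1,0,0.6,-0.3,0,0,0.4,1,0,0.95,-0.3,0,0,0.6,1,0,1.3,-0.3,0,0,0.8,1,0,1.55,-0.3,0,0,0.9,1,0,1.65,-0.3,0,0,0.93,1,0,1.7,-0.3,0,0,0.93]'

```text
clock: 6.4
position: [0.5636, -0.1661, 0.0433]
eef_rot: [[-0.995, 0.095, 0.0], [0.095, 0.995, -0.0], [-0.0, -0.0, -1.0]]
wrist_force: [0.7, 0.6, -4.3]
grip_width: 0.156
finger_force: 58.5
```

```bash
python3 -c "
from h import *
togo(rk(-.12),.0316+.008,84.5);rackpos()
for n in('top','side'):
  s=env.snapshot(n); x,y=proj(n,[.5637,-.03,.015])[0].astype(int); 
  c=s[max(0,y-75):y+75,max(0,x-100):x+100]; print(n,x-100,y-75); cv2.imwrite(f'pics/{n}2.png',cv2.resize(c,None,fx=4,fy=4,interpolation=cv2.INTER_CUBIC))"
```

```text
t 6.4 pos [ 0.5636 -0.1661  0.0433] yhead 84.53 go [0.03  0.535 0.092] rz 0.005 F [ 0.7  0.6 -4.3] M [-0.28  0.   -0.  ] w 0.156 ff 58.5 j [-24.4 -18.9]
board rack x,y mm -141.4 -1.2
top 192 133
side 186 175
```

View pics/top2.png

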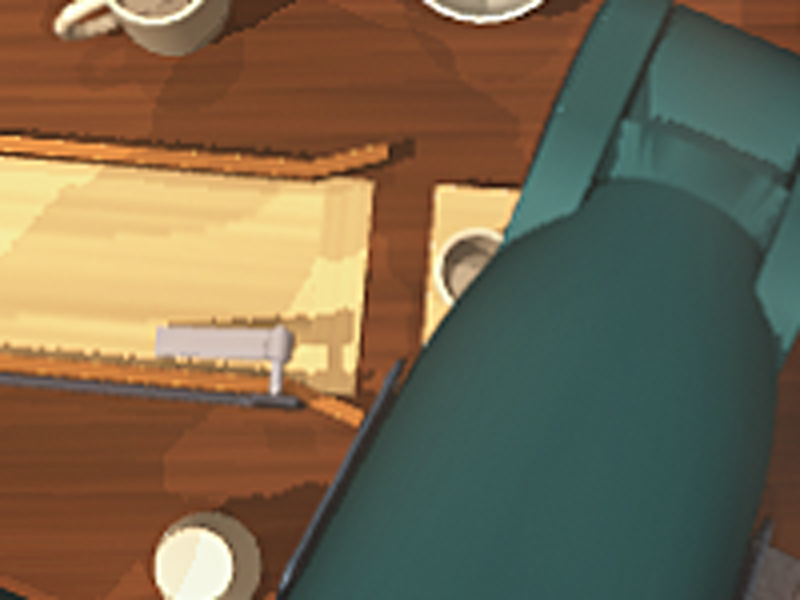

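View pics/side2.png

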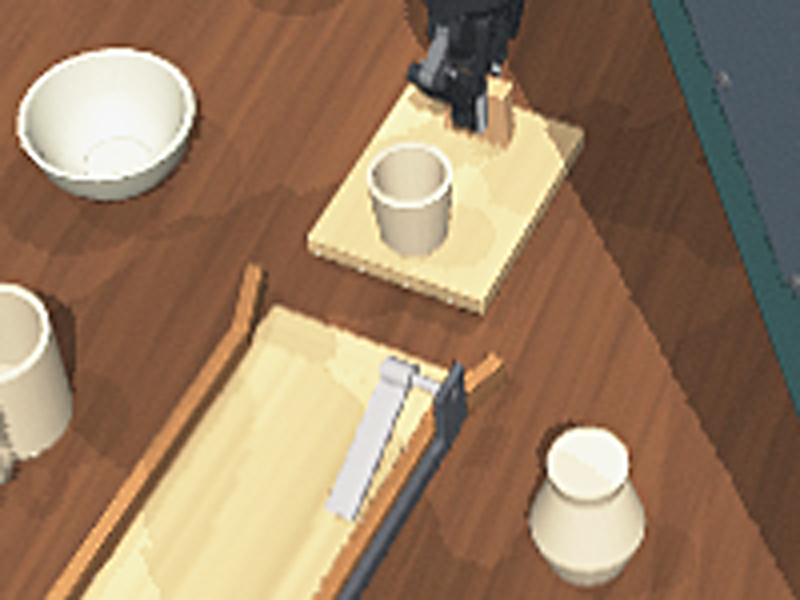

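The board hangs level with the cup upright (side crop (412,200)). Its front corners are at (310,242) and (482,308) in the side crop and the upper front corner at (436,186) in the top crop, just short of the mouth. I'll check the lateral fit.

```bash
python3 - <<'E'
from h import *
V=np.array([-U[1],U[0]])
def r(n,l,z,off): 
    P=unproj(n,np.array(l)/4.+np.array(off)-.375,z)[:,:2]-O; return (np.c_[P@U,P@V]*1000).round(1).tolist()
s,t=(186,175),(192,133)
print("side board front top corners",r("side",[(310,242),(482,308)],.0267,s),"back right",r("side",[(584,133)],.0267,s))
print("side far rail floor edge",r("side",[(92,590),(252,335)],.006,s),"near rail top inner",r("side",[(318,598),(432,425)],.026,s))
print("side ramp",r("side",[(275,305),(450,372)],0,s),"catch tip",r("side",[(327,510),(355,519)],.012,s),"hinge",r("side",[(384,362),(412,372)],.055,s))
print("top board front",r("top",[(436,186),(424,342)],.0267,t),"far floor edge",r("top",[(30,156),(300,178)],.006,t),"near rail top",r("top",[(10,358),(250,378)],.026,t),"tip",r("top",[(157,326),(157,356)],.012,t))
E
```

```text
side board front top corners [[-62.5, -56.5], [-60.3, 61.8]] back right [[-212.5, 60.0]]
side far rail floor edge [[195.9, -58.7], [1.9, -63.8]] near rail top inner [[156.0, 66.7], [27.3, 72.3]]
side ramp [[-27.7, -64.9], [-26.9, 55.7]] catch tip [[96.3, 39.1], [95.0, 56.4]] hinge [[16.8, 37.9], [16.4, 55.7]]
top board front [[-65.3, -60.7], [-66.0, 35.1]] far floor edge [[189.1, -63.3], [19.9, -62.6]] near rail top [[184.2, 64.9], [37.2, 65.3]] tip [[98.7, 36.9], [97.0, 55.3]]
```

Emit:
carry_out --targets '[1,0.03,0.03,0.02,0,0,0,1,0.03,0.1,0.04,0,0,0,1,0.03,0.22,0.06,0,0,0,1,0.03,0.36,0.08,0,0,0,1,0.03,0.52,0.09,0,0,0,1,0.03,0.68,0.09,0,0,0,1,0.03,0.82,0.09,0,0,0,1,0.03,0.94,0.09,0,0,0,1,0.03,1.02,0.09,0,0,0,1,0.03,1.03,0.09,0,0,0]'

```text
clock: 7.75
position: [0.5664, -0.1249, 0.0397]
eef_rot: [[-0.995, 0.095, 0.0], [0.095, 0.995, -0.0], [-0.0, -0.0, -1.0]]
wrist_force: [-0.3, -0.1, -5.3]
grip_width: 0.151
finger_force: 58.6
```

```bash
python3 -c "
from h import *
togo(rk(-.06),.0316+.0075,84.5);rackpos()"
```

```text
t 7.75 pos [ 0.5664 -0.1249  0.0397] yhead 84.53 go [-0.     1.005  0.015] rz 0.005 F [-0.3 -0.1 -5.3] M [-0.24  0.05  0.07] w 0.151 ff 58.6 j [-20.5 -15. ]
board rack x,y mm -100.2 -0.0
```

Emit:
carry_out --targets '[1,0,0.05,0,0,0,0,1,0,0.13,0,0,0,0,1,0,0.23,0,0,0,0,1,0,0.34,0,0,0,0,1,0,0.45,0,0,0,0,1,0,0.56,0,0,0,0,1,0,0.67,0,0,0,0,1,0,0.77,0,0,0,0,1,0,0.85,0,0,0,0,1,0,0.88,0,0,0,0]'

```text
clock: 9.0
position: [0.5696, -0.09, 0.0397]
eef_rot: [[-0.995, 0.095, -0.0], [0.095, 0.995, -0.0], [0.0, -0.0, -1.0]]
wrist_force: [-1.7, -1.6, -4.5]
grip_width: 0.153
finger_force: 58.6
```

```bash
python3 -c "
from h import *
togo(rk(-.03),.0316+.0075,84.5);rackpos()"
```

```text
t 9.0 pos [ 0.5696 -0.09    0.0397] yhead 84.52 go [-0.003  0.877  0.014] rz 0.004 F [-1.7 -1.6 -4.5] M [-0.67  0.29 -0.05] w 0.153 ff 58.6 j [-17.1 -11.6]
board rack x,y mm -65.1 0.1
```

Emit:
carry_out --targets '[1,0.005,0,0,0,0,0,1,0.01,0,0,0,0,0,1,0.02,0,0,0,0,0,1,0.025,0,0,0,0,0,1,0.025,0,0,0,0,0,1,0.025,0.02,0,0,0,0,1,0.025,0.05,0,0,0,0,1,0.025,0.08,0,0,0,0,1,0.025,0.1,0,0,0,0,1,0.025,0.1,0,0,0,0]'

```text
clock: 10.25
position: [0.5691, -0.0859, 0.0397]
eef_rot: [[-0.995, 0.095, -0.0], [0.095, 0.995, 0.0], [0.0, 0.0, -1.0]]
wrist_force: [0.1, 0.9, -4.9]
grip_width: 0.159
finger_force: 58.6
```

```bash
python3 -c "
from h import *
togo(rk(-.03),.0316+.0075,84.5);rackpos()"
```

```text
t 10.25 pos [ 0.5691 -0.0859  0.0397] yhead 84.52 go [-0.026  0.777  0.014] rz 0.005 F [ 0.1  0.9 -4.9] M [-0.19  0.    0.01] w 0.159 ff 58.6 j [-16.7 -11.2]
board rack x,y mm -61.1 1.0
```

Emit:
carry_out --targets '[1,0,0.04,0,0,0,0,1,0,0.1,0,0,0,0,1,0,0.18,0,0,0,0,1,0,0.27,0,0,0,0,1,0,0.36,0,0,0,0,1,0,0.45,0,0,0,0,1,0,0.54,0,0,0,0,1,0,0.62,0,0,0,0,1,0,0.68,0,0,0,0,1,0,0.7,0,0,0,0]'

```text
clock: 11.5
position: [0.5718, -0.0579, 0.0397]
eef_rot: [[-0.995, 0.095, 0.0], [0.095, 0.995, -0.0], [-0.0, -0.0, -1.0]]
wrist_force: [-0.8, -0.3, -5.6]
grip_width: 0.156
finger_force: 58.6
```

```bash
python3 -c "
from h import *
togo(rk(.0),.0316+.0075,84.5);rackpos()"
```

```text
t 11.5 pos [ 0.5718 -0.0579  0.0397] yhead 84.52 go [-0.026  0.825  0.015] rz 0.005 F [-0.8 -0.3 -5.6] M [-0.23 -0.01  0.  ] w 0.156 ff 58.6 j [-13.9  -8.4]
board rack x,y mm -33.0 1.0
```

Emit:
carry_out --targets '[1,0,0.04,0,0,0,0,1,0,0.1,0,0,0,0,1,0,0.18,0,0,0,0,1,0,0.27,0,0,0,0,1,0,0.36,0,0,0,0,1,0,0.45,0,0,0,0,1,0,0.54,0,0,0,0,1,0,0.63,0,0,0,0,1,0,0.72,0,0,0,0,1,0,0.76,0,0,0,0]'

```text
clock: 12.75
position: [0.5747, -0.0276, 0.0397]
eef_rot: [[-0.995, 0.095, -0.0], [0.095, 0.995, -0.0], [0.0, -0.0, -1.0]]
wrist_force: [-0.4, -0.6, -4.4]
grip_width: 0.157
finger_force: 58.5
```

```bash
python3 -c "
from h import *
togo(rk(.03),.0316+.0075,84.5);rackpos()"
```

```text
t 12.75 pos [ 0.5747 -0.0276  0.0397] yhead 84.53 go [-0.027  0.813  0.014] rz 0.006 F [-0.4 -0.6 -4.4] M [-0.42  0.02  0.06] w 0.157 ff 58.5 j [-10.9  -5.4]
board rack x,y mm -2.5 1.0
```

Emit:
carry_out --targets '[1,0,0.03,0,0,0,0,1,0,0.09,0,0,0,0,1,0,0.16,0,0,0,0,1,0,0.23,0,0,0,0,1,0,0.3,0,0,0,0,1,0,0.37,0,0,0,0,1,0,0.44,0,0,0,0,1,0,0.51,0,0,0,0,1,0,0.56,0,0,0,0,1,0,0.58,0,0,0,0]'

```text
clock: 14.0
position: [0.5769, -0.0046, 0.0397]
eef_rot: [[-0.995, 0.095, -0.0], [0.095, 0.995, -0.0], [-0.0, -0.0, -1.0]]
wrist_force: [-0.3, -0.4, -4.8]
grip_width: 0.154
finger_force: 58.5
```

```bash
python3 -c "
from h import *
togo(rk(.06),.0316+.0075,84.5);rackpos()
s=env.snapshot('side'); x,y=proj('side',[.583,.06,.03])[0].astype(int); print(x-100,y-75)
cv2.imwrite('pics/s3.png',cv2.resize(s[y-75:y+75,x-100:x+100],None,fx=4,fy=4,interpolation=cv2.INTER_CUBIC))"
```

```text
t 14.0 pos [ 0.5769 -0.0046  0.0397] yhead 84.53 go [-0.027  0.985  0.015] rz 0.005 F [-0.3 -0.4 -4.8] M [-0.42  0.03 -0.03] w 0.154 ff 58.5 j [-8.5 -3.1]
board rack x,y mm 20.6 1.1
163 198
```

View pics/s3.png

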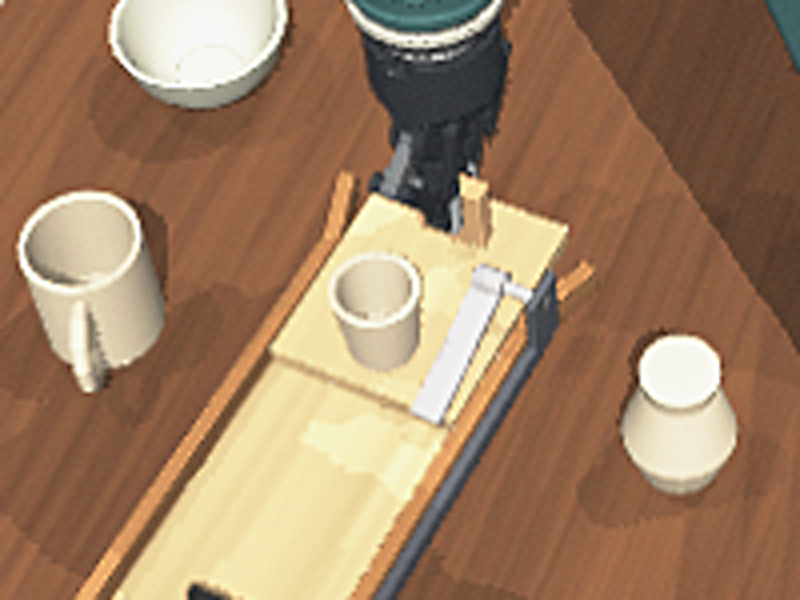

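The board is between the rails, the catch rides on its top (tip at (430,412)) and the cup stands at (375,310), clear of it.

Emit:
carry_out --targets '[1,0,0.05,0,0,0,0,1,0,0.14,0,0,0,0,1,0,0.25,0,0,0,0,1,0,0.37,0,0,0,0,1,0,0.5,0,0,0,0,1,0,0.63,0,0,0,0,1,0,0.76,0,0,0,0,1,0,0.88,0,0,0,0,1,0,0.96,0,0,0,0,1,0,1,0,0,0,0]'

```text
clock: 15.3
position: [0.5807, 0.0353, 0.0397]
eef_rot: [[-0.995, 0.095, -0.0], [0.095, 0.995, -0.0], [0.0, -0.0, -1.0]]
wrist_force: [0.8, -0.5, -5.8]
grip_width: 0.154
finger_force: 58.5
```

```bash
python3 -c "
from h import *
togo(rk(.1),.0316+.0075,84.5);rackpos()"
```

```text
t 15.3 pos [0.5807 0.0353 0.0397] yhead 84.52 go [-0.027  0.984  0.014] rz 0.004 F [ 0.8 -0.5 -5.8] M [-0.43  0.06  0.01] w 0.154 ff 58.5 j [-4.5  0.9]
board rack x,y mm 60.6 1.1
```

Emit:
carry_out --targets '[1,0,0.05,0,0,0,0,1,0,0.14,0,0,0,0,1,0,0.25,0,0,0,0,1,0,0.37,0,0,0,0,1,0,0.5,0,0,0,0,1,0,0.63,0,0,0,0,1,0,0.76,0,0,0,0,1,0,0.88,0,0,0,0,1,0,0.96,0,0,0,0,1,0,1,0,0,0,0]'

```text
clock: 16.55
position: [0.5846, 0.0751, 0.0397]
eef_rot: [[-0.995, 0.095, 0.0], [0.095, 0.995, -0.0], [-0.0, -0.0, -1.0]]
wrist_force: [0.0, -0.6, -4.8]
grip_width: 0.156
finger_force: 58.5
```

```bash
python3 -c "
from h import *
togo(rk(.14),.0316+.0075,84.5);rackpos()"
```

```text
t 16.55 pos [0.5846 0.0751 0.0397] yhead 84.53 go [-0.027  0.983  0.014] rz 0.005 F [ 0.  -0.6 -4.8] M [-0.33  0.03 -0.03] w 0.156 ff 58.5 j [-0.6  4.9]
board rack x,y mm 100.7 1.1
```

Emit:
carry_out --targets '[1,0,0.05,0.005,0,0,0,1,0,0.14,0.01,0,0,0,1,0,0.25,0.015,0,0,0,1,0,0.37,0.02,0,0,0,1,0,0.5,0.025,0,0,0,1,0,0.63,0.025,0,0,0,1,0,0.76,0.025,0,0,0,1,0,0.88,0.025,0,0,0,1,0,0.96,0.025,0,0,0,1,0,1,0.025,0,0,0]'

```text
clock: 17.8
position: [0.5884, 0.1149, 0.0387]
eef_rot: [[-0.995, 0.095, -0.0], [0.095, 0.995, 0.0], [0.0, 0.0, -1.0]]
wrist_force: [0.5, -0.4, -5.6]
grip_width: 0.152
finger_force: 58.6
```

```bash
python3 -c "
from h import *
togo(rk(.16),.0316+.0065,84.5);rackpos()"
```

```text
t 17.8 pos [0.5884 0.1149 0.0387] yhead 84.52 go [-0.028  0.483  0.014] rz 0.005 F [ 0.5 -0.4 -5.6] M [-0.36  0.02  0.  ] w 0.152 ff 58.6 j [3.3 8.7]
board rack x,y mm 140.7 1.1
```

Emit:
carry_out --targets '[1,0,0.03,0,0,0,0,1,0,0.08,0,0,0,0,1,0,0.14,0,0,0,0,1,0,0.2,0,0,0,0,1,0,0.26,0,0,0,0,1,0,0.32,0,0,0,0,1,0,0.37,0,0,0,0,1,0,0.41,0,0,0,0,1,0,0.43,0,0,0,0,1,0,0.43,0,0,0,0]'

```text
clock: 19.05
position: [0.59, 0.1319, 0.0387]
eef_rot: [[-0.995, 0.096, -0.0], [0.096, 0.995, 0.0], [0.0, 0.0, -1.0]]
wrist_force: [-0.9, -0.8, -5.7]
grip_width: 0.152
finger_force: 58.5
```

```bash
python3 -c "
from h import *
togo(rk(.16),.0316+.0065,84.5);rackpos()"
```

```text
t 19.05 pos [0.59   0.1319 0.0387] yhead 84.52 go [-0.028  0.057  0.014] rz 0.004 F [-0.9 -0.8 -5.7] M [-0.13 -0.03 -0.01] w 0.152 ff 58.5 j [ 4.9 10.4]
board rack x,y mm 157.7 1.1
```

Emit:
carry_out --targets '[1,0,0.015,0,0,0,0,1,0,0.03,0,0,0,0,1,0,0.05,0,0,0,0,1,0,0.07,0,0,0,0,1,0,0.09,0,0,0,0,1,0,0.11,0,0,0,0,1,0,0.12,0,0,0,0,1,0,0.125,0,0,0,0,1,0,0.125,0,0,0,0,1,0,0.125,0,0,0,0]'

```text
clock: 20.3
position: [0.5905, 0.1368, 0.0387]
eef_rot: [[-0.995, 0.096, 0.0], [0.096, 0.995, 0.0], [-0.0, 0.0, -1.0]]
wrist_force: [0.0, -0.5, -5.2]
grip_width: 0.153
finger_force: 58.5
```

```bash
python3 -c "
from h import *
togo(rk(.17),.0316+.0065,84.5);rackpos()"
```

```text
t 20.3 pos [0.5905 0.1368 0.0387] yhead 84.51 go [-0.026  0.184  0.014] rz 0.003 F [ 0.  -0.5 -5.2] M [-0.25  0.02  0.05] w 0.153 ff 58.5 j [ 5.3 10.8]
board rack x,y mm 162.7 1.1
```

Emit:
carry_out --targets '[1,0,0.015,0,0,0,0,1,0,0.03,0,0,0,0,1,0,0.05,0,0,0,0,1,0,0.07,0,0,0,0,1,0,0.085,0,0,0,0,1,0,0.1,0,0,0,0,1,0,0.11,0,0,0,0,1,0,0.11,0,0,0,0,1,0,0.11,0,0,0,0,1,0,0.11,0,0,0,0]'

```text
clock: 21.55
position: [0.5909, 0.1412, 0.0387]
eef_rot: [[-0.995, 0.096, -0.0], [0.096, 0.995, 0.0], [0.0, 0.0, -1.0]]
wrist_force: [0.2, 0.0, -5.3]
grip_width: 0.158
finger_force: 58.5
```

```bash
python3 -c "
from h import *
togo(rk(.17),.0316+.0065,84.5);rackpos()"
```

```text
t 21.55 pos [0.5909 0.1412 0.0387] yhead 84.51 go [-0.027  0.073  0.015] rz 0.003 F [ 0.2  0.  -5.3] M [-0.22  0.    0.  ] w 0.158 ff 58.5 j [ 5.8 11.2]
board rack x,y mm 167.1 1.1
```

Emit:
carry_out --targets '[1,0,0.015,0,0,0,0,1,0,0.03,0,0,0,0,1,0,0.045,0,0,0,0,1,0,0.06,0,0,0,0,1,0,0.075,0,0,0,0,1,0,0.09,0,0,0,0,1,0,0.1,0,0,0,0,1,0,0.1,0,0,0,0,1,0,0.1,0,0,0,0,1,0,0.1,0,0,0,0]'

```text
clock: 22.8
position: [0.5913, 0.1451, 0.0387]
eef_rot: [[-0.995, 0.096, -0.0], [0.096, 0.995, -0.0], [0.0, -0.0, -1.0]]
wrist_force: [-0.8, -3.6, -3.4]
grip_width: 0.155
finger_force: 58.9
```

```bash
python3 -c "
from h import *
togo(rk(.17),.0316+.0065,84.5);rackpos()"
```

```text
t 22.8 pos [0.5913 0.1451 0.0387] yhead 84.51 go [-0.028 -0.025  0.014] rz 0.003 F [-0.8 -3.6 -3.4] M [-0.97  0.2   0.02] w 0.155 ff 58.9 j [ 6.1 11.6]
board rack x,y mm 171.0 1.1
```

Emit:
carry_out --targets '[1,0,0.015,0,0,0,0,1,0,0.03,0,0,0,0,1,0,0.04,0,0,0,0,1,0,0.05,0,0,0,0,1,0,0.06,0,0,0,0,1,0,0.07,0,0,0,0,1,0,0.075,0,0,0,0,1,0,0.08,0,0,0,0,1,0,0.08,0,0,0,0,1,0,0.08,0,0,0,0]'

```text
clock: 24.05
position: [0.5915, 0.1476, 0.0388]
eef_rot: [[-0.995, 0.096, -0.0], [0.096, 0.995, -0.001], [0.0, -0.002, -1.0]]
wrist_force: [-1.9, -9.4, -0.4]
grip_width: 0.15
finger_force: 59.3
```

```bash
python3 -c "
from h import *
togo(rk(.175),.0316+.0065,84.5);rackpos()"
```

```text
t 24.05 pos [0.5915 0.1476 0.0388] yhead 84.49 go [-0.028  0.037  0.017] rz -0.003 F [-1.9 -9.4 -0.4] M [-2.02  0.4   0.01] w 0.15 ff 59.3 j [ 6.4 11.9]
board rack x,y mm 173.5 1.1
```

Emit:
carry_out --targets '[1,0,0.005,0,0,0,0,1,0,0.01,0,0,0,0,1,0,0.015,0,0,0,0,1,0,0.02,0,0,0,0,1,0,0.025,0,0,0,0,1,0,0.03,0,0,0,0,1,0,0.03,0,0,0,0,1,0,0.03,0,0,0,0,1,0,0.03,0,0,0,0,1,0,0.03,0,0,0,0]'

```text
clock: 25.3
position: [0.5915, 0.1486, 0.0388]
eef_rot: [[-0.995, 0.096, -0.0], [0.096, 0.995, -0.002], [0.0, -0.002, -1.0]]
wrist_force: [-2.2, -11.6, -0.3]
grip_width: 0.154
finger_force: 59.5
```

```bash
python3 -c "
from h import *
togo(rk(.175),.0316+.0065,84.5);rackpos()
s=env.snapshot('side'); x,y=proj('side',[.595,.15,.03])[0].astype(int); print(x-100,y-75)
cv2.imwrite('pics/s4.png',cv2.resize(s[y-75:y+75,x-100:x+100],None,fx=4,fy=4,interpolation=cv2.INTER_CUBIC))"
```

```text
t 25.3 pos [0.5915 0.1486 0.0388] yhead 84.48 go [-0.029  0.014  0.018] rz -0.005 F [ -2.2 -11.6  -0.3] M [-2.43  0.55 -0.01] w 0.154 ff 59.5 j [ 6.5 12. ]
board rack x,y mm 174.5 1.2
143 228
```

View pics/s4.png

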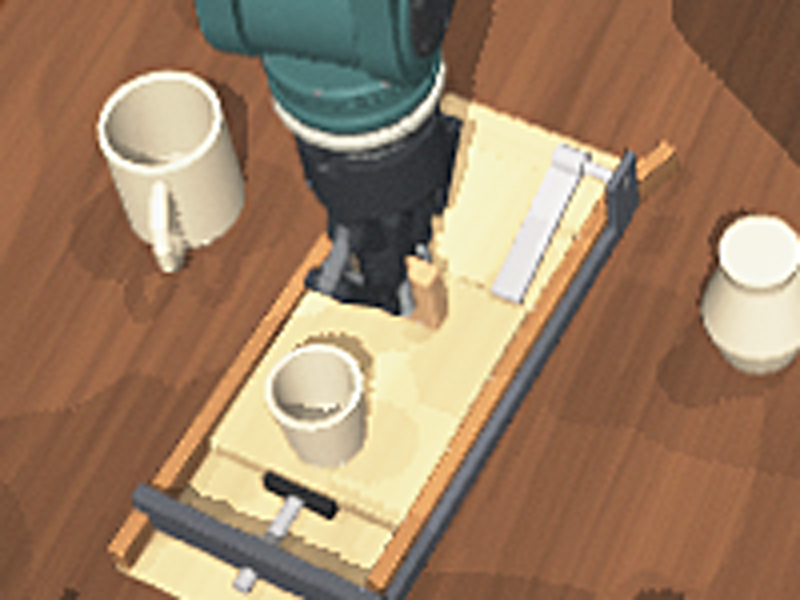

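The catch still rides: its hinge-to-tip vector is (572,155) to (508,298), the same as when lifted. The cup is fine at (318,400). Push slightly further.

Emit:
carry_out --targets '[1,0,0.005,0,0,0,0,1,0,0.01,0,0,0,0,1,0,0.015,0,0,0,0,1,0,0.02,0,0,0,0,1,0,0.025,0,0,0,0,1,0,0.03,0,0,0,0,1,0,0.03,0,0,0,0,1,0,0.03,0,0,0,0,1,0,0.03,0,0,0,0,1,0,0.03,0,0,0,0]'

```text
clock: 26.6
position: [0.5916, 0.1495, 0.0388]
eef_rot: [[-0.995, 0.096, -0.0], [0.096, 0.995, -0.003], [0.0, -0.003, -1.0]]
wrist_force: [-4.1, -13.8, 1.2]
grip_width: 0.152
finger_force: 59.7
```

```bash
cat > d.py <<'E'
from h import *
# compare catch region with riding picture: save & report change
rackpos(); togo(rk(.175),.0381,84.5)
s=env.snapshot('side'); np.save('cur.npy',s)
old=cv2.imread('pics/s4.png'); new=cv2.resize(s[228:378,143:343],None,fx=4,fy=4,interpolation=cv2.INTER_CUBIC)
d=cv2.absdiff(old,new)[140:340,470:630]
print("catch diff",d.mean().round(2),(d.max(2)>50).sum()); cv2.imwrite('pics/cur.png',new)
g=(new.min(2)>175)&(np.ptp(new,axis=2)<30); ys,xs=np.nonzero(g[140:340,470:630]); print("catch lowest px",xs[ys>=ys.max()-4].mean()+470,ys.max()+140)
E
python3 d.py
```

```text
board rack x,y mm 175.3 1.2
t 26.6 pos [0.5916 0.1495 0.0388] yhead 84.46 go [-0.029 -0.008  0.019] rz -0.007 F [ -4.1 -13.8   1.2] M [-2.8   0.6  -0.01] w 0.152 ff 59.7 j [ 6.6 12.1]
catch diff 1.25 2
catch lowest px 512.8076923076923 301
```

Emit:
carry_out --targets '[1,0.004,0,-0.005,-0.02,0,0,1,0.008,0,-0.01,-0.04,0,0,1,0.008,0,-0.01,-0.04,0,0,1,0.008,0.004,-0.01,-0.04,0,0,1,0.008,0.008,-0.01,-0.04,0,0,1,0.008,0.012,-0.01,-0.04,0,0,1,0.008,0.015,-0.01,-0.04,0,0,1,0.008,0.015,-0.01,-0.04,0,0,1,0.008,0.015,-0.01,-0.04,0,0,1,0.008,0.015,-0.01,-0.04,0,0]'

```text
clock: 27.9
position: [0.5913, 0.1498, 0.039]
eef_rot: [[-0.995, 0.097, -0.0], [0.097, 0.995, 0.0], [0.0, 0.0, -1.0]]
wrist_force: [-2.0, -14.9, -1.2]
grip_width: 0.157
finger_force: 59.3
```

```bash
python3 d.py
```

```text
board rack x,y mm 175.7 1.5
t 27.9 pos [0.5913 0.1498 0.039 ] yhead 84.45 go [-0.037 -0.018  0.023] rz -0.01 F [ -2.  -14.9  -1.2] M [-3.24  0.42 -0.09] w 0.157 ff 59.3 j [ 6.6 12.1]
catch diff 4.63 1237
catch lowest px 519.5909090909091 306
```

View pics/cur.png

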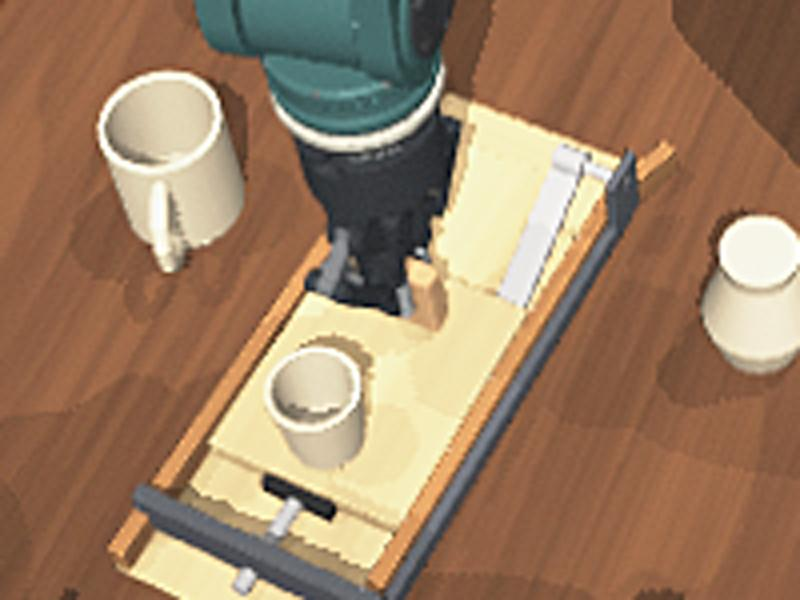

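Emit:
carry_out --targets '[1,0,-0.01,0,0,0,0,1,0,-0.02,0,0.005,0,0,1,0,-0.03,0,0.01,0,0,1,0,-0.04,0,0.015,0,0,1,0,-0.05,0,0.02,0,0,1,0,-0.06,0,0.025,0,0,1,0,-0.065,0,0.03,0,0,1,0,-0.07,0,0.03,0,0,1,0,-0.07,0,0.03,0,0,1,0,-0.07,0,0.03,0,0]'

```text
clock: 29.2
position: [0.5912, 0.1478, 0.039]
eef_rot: [[-0.995, 0.096, -0.0], [0.096, 0.995, -0.001], [0.0, -0.001, -1.0]]
wrist_force: [-1.1, -9.5, -2.4]
grip_width: 0.157
finger_force: 59.2
```

```bash
python3 d.py
```

```text
board rack x,y mm 173.6 1.4
t 29.2 pos [0.5912 0.1478 0.039 ] yhead 84.48 go [-0.035  0.034  0.024] rz -0.004 F [-1.1 -9.5 -2.4] M [-2.26  0.26 -0.15] w 0.157 ff 59.2 j [ 6.4 11.9]
catch diff 4.68 1269
catch lowest px 520.54 302
```

The catch is down behind the board's rear edge (tip at (515,303)), and the cup is upright at (318,400). Ease back and lower.

Emit:
carry_out --targets '[1,0,-0.005,0,0,0,0,1,0,-0.01,0,0,0,0,1,0,-0.02,0,0,0,0,1,0,-0.03,0.005,0,0,0,1,0,-0.035,0.01,0,0,0,1,0,-0.035,0.015,0,0,0,1,0,-0.035,0.02,0,0,0,1,0,-0.035,0.025,0,0,0,1,0,-0.035,0.025,0,0,0,1,0,-0.035,0.025,0,0,0]'

```text
clock: 30.5
position: [0.5913, 0.1468, 0.0384]
eef_rot: [[-0.995, 0.096, 0.001], [0.096, 0.995, 0.0], [-0.001, 0.0, -1.0]]
wrist_force: [-1.4, -8.0, -0.0]
grip_width: 0.155
finger_force: 59.6
```

```bash
python3 d.py
```

```text
board rack x,y mm 172.7 1.2
t 30.5 pos [0.5913 0.1468 0.0384] yhead 84.49 go [-0.031  0.058  0.006] rz -0.001 F [-1.4 -8.  -0. ] M [-1.59  0.26 -0.1 ] w 0.155 ff 59.6 j [ 6.3 11.8]
catch diff 4.72 1246
catch lowest px 522.1111111111111 302
```

Emit:
carry_out --targets '[1,0,-0.005,0,0,0,0,1,0,-0.01,0,0,0,0,0.65,0,-0.01,0,0,0,0,0.55,0,-0.01,0,0,0,0,0.45,0,-0.01,0,0,0,0,0.35,0,-0.01,0,0,0,0,0.25,0,-0.01,0,0,0,0,0.2,0,-0.01,0,0,0,0,0.2,0,-0.01,0,0,0,0,0.2,0,-0.01,0,0,0,0]'

```text
clock: 31.8
position: [0.5911, 0.1468, 0.0381]
eef_rot: [[-0.995, 0.096, 0.0], [0.096, 0.995, 0.001], [-0.0, 0.001, -1.0]]
wrist_force: [-0.3, 0.1, 0.5]
grip_width: 0.398
finger_force: 0.0
```

Emit:
carry_out --targets '[0.2,0,0,-0.1,0,0,0,0.2,0,0,-0.3,0,0,0,0.2,0,0,-0.6,0,0,0,0.2,0,0,-0.9,0,0,0,0.2,0,0,-1.3,0,0,0,0.2,0,0,-1.8,0,0,0,0.2,0,0,-2.4,0,0,0,0.2,0,0,-3,0,0,0,0.2,0,0,-3.4,0,0,0,0.2,0,0,-3.5,0,0,0]'

```text
clock: 33.05
position: [0.5916, 0.1467, 0.1796]
eef_rot: [[-0.995, 0.096, 0.002], [0.096, 0.995, 0.001], [-0.002, 0.001, -1.0]]
wrist_force: [-0.1, -0.6, -0.1]
grip_width: 0.399
finger_force: 0.0
```

```bash
python3 d.py
```

```text
board rack x,y mm 172.6 1.0
t 33.05 pos [0.5916 0.1467 0.1796] yhead 84.52 go [-0.017  0.054  3.537] rz 0.004 F [-0.1 -0.6 -0.1] M [-0.    0.05 -0.07] w 0.399 ff 0.0 j [ 6.3 11.7]
catch diff 6.53 1300
catch lowest px 521.5833333333334 302
```

View pics/cur.png

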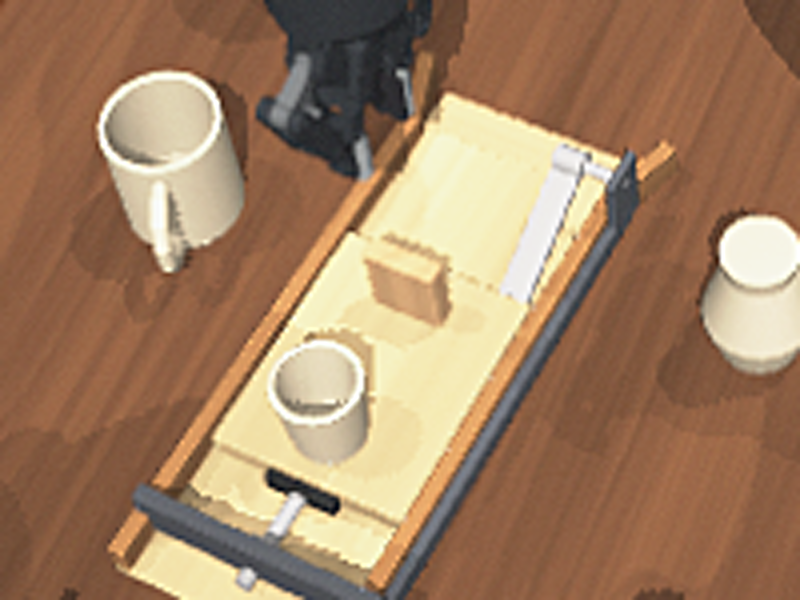

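The board lies between the rails. The catch is down behind its rear edge (tip at (515,300)), the cup stands at (320,400), and the gripper is clear at (340,130).

```bash
python3 -c "
from h import *
print(env.sign_off())"
```

```text
the job is handed in; nothing more can be done
None
```

I slid the board into the rack until the catch dropped behind it, then let go; the last picture shows the cup still standing upright on it. I handed the job in at about 33 s; no verdict came back. The wrist force readings stayed around 15 N, though that does not measure the board's load on the rack directly.

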